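Lock the grater plate into its frame

TASK

Fit the steel grater plate into the grey slicer frame: lay it flat in the open part of the frame's channel, bent-up nose towards the metal bridge, and let go of it. Then push it gently along under the bridge until its nose has ridden over the hidden stud and its slot drops over the stud, so that the plate lies flat and locked; stop pushing when it comes up firm against the stud, and leave it there. Do not disturb the garlic, the mushroom or the spice jar.

Things in the scene. Friction and masses are not known exactly. Their poses are not given: they have to be found in the camera images.
- frame: Grey slicer frame, fixed on the worktop. Origin: on its underside, mid-width. Channel along its x from -125 mm (open end, robot side) to +115 mm: flat floor 8 mm above the origin, 82 mm wide between upright walls, above which lips flare out steeply to 96 mm apart, tops 30 mm above the origin. With the plate origin past frame x = -20 mm, plate and frame must not press together with over 18 N.
- bridge (a point): Middle of the top of the frame's metal bridge, at frame x = +67 mm, 40 mm up. It spans the channel from x = +35 to +100 mm, 113 mm wide, underside 37 mm up. Hidden under it on the channel's centre line stands a firm round steel stud, 10 mm across, 6 mm above the floor, top bevelled, axis anywhere from x = +45 to +83 mm; not measured, found by feel.
- plate: Loose steel grater plate, 0.2 to 0.33 kg: flat part 120 mm long (its x), 72 wide, 5 thick. Origin: centre of the flat part's underside. Nose at +x, bent up 20 degrees, reaches x = +80 mm. Laid with origin 52 mm behind (-x) the frame's origin, it lies clear of bridge and stud. Held firmly it cannot tilt or drop: push it loose.
- slot (a point): Centre of the slot through the plate, on its underside, at plate x = +40 mm; 13 mm along x, 23 mm across, so it has 3 mm of play along x on the stud.
- grip (a point): Middle of the top of the black upright grip block on the plate, at plate x = -25 mm, 50 mm above the underside; the block is 16 mm along x, 24 mm across, 45 mm tall. Pinch it across its 24 mm from above to carry the plate.
- flange (a point): Middle of the top of the upright flange along the plate's rear edge (plate x = -60 mm), 66 mm wide, 17 mm above the underside. Push the loose plate here with closed fingers, low down. Riding over the stud lifts the nose about 6 mm and takes a push up to about 5 N; then the nose drops and the slot's rear edge stops hard on the stud.
- garlic: a bulb of garlic, 56 mm; bystander, standing on the worktop; origin under its centre.
- mushroom: a mushroom, 44 mm; bystander, standing on the worktop; origin under its centre.
- spice_jar: a spice jar with a red cap, 45 mm across, 106 mm tall; bystander, standing on the worktop; origin under its centre.

How it is judged:
By the outcome, as a careful person would: the job done as asked, in the order asked, and still so for the second after the job is handed in, with the robot touching nothing.
It also fails if it takes over 54 s, if anything falls off the work surface, if the arm or the gripper's body presses on something with over 40 N, if the wrist force passes 120 N, or if a joint passes its speed limit or range.

ROBOT

A 6-joint arm with a two-finger parallel gripper is mounted at the origin on a cart in front of the work surface, level with it; the furniture and walls round the work are solid. World frame = base frame: x ahead of the robot, y to its left, z up, the work surface at z = 0. Lengths are in mm, angles in rad, forces in N, time in s.
With the tool pointing down it reaches from about 350 to 975 mm from the base axis. Payload 7.1 kg.
Tool frame: the origin (TCP) lies midway between the tips of the shut fingers; the grasp point (between the pads) lies 19 mm behind it (ctrl.grip_depth is the distance from the TCP to the grasp point, in mm); z points along the fingers, y is the line along which they close (so a half turn about z gives the same grasp; the last joint's range is limited). The gripper opens to 88 mm and grips with 3 to 60 N. Pads are 20 mm wide; open, the fingers measure 115 mm over their backs; the gripper's body (75 mm by 178 mm) begins 61 mm behind the grasp point.
Start: joints at [1.127, 0.423, 1.63, -0, 1.089, -0.019], TCP at [257.554, 569.448, 222.675] pointing down, gripper open.
Joint ranges: [-3, 3], [-0.9, 2.11], [0.09, 2.58], [-1.31, 4.45], [0.11, 2.69], [-2.54, 2.54]. Speed limits (rad/s): [2.39, 2.39, 3.01, 3.14, 3.14, 3.14].

INTERFACE

Orientations are given as a rotation vector (axis times angle).
In Python, from workcell import ctrl, cams gives the robot as it stands.
- The arm moves only by the tool move_arm, never from a script. Its argument "steps" is a list of rows, each a list of 3 entries, a list of its own where there are three numbers: the shift along the tool's x, y, z in units of 25 mm (1.0 is 25 mm), then the turn about the tool's z in units of 5 degrees (1.0 is 5 degrees), then the closure, from 0 (fully open) to 1 (shut). A call has 1 to 20 rows; each row shifts and turns the commanded pose from where the row before left it, along the tool's axes as they then stand; what a row does not reach is not made up. A row lasts 1/12 s, in which the tool goes at most 41.7 mm and 7.16 degrees, less where a joint would pass 70% of its speed; a pose out of reach is approached as far as the arm can. A call is refused whole if a number of a shift passes 1 or a number of a turn 1, either way. A call with a gripper value outside its range is refused whole. The fingers move at their own pace and stop on an object; the grip force is fixed at half the most. Time passes only in rows, so rows that do not move let the fingers close. It gives the time, the measured TCP pose, the force, the opening and the grip force at its end, in the units of the state.
- ctrl.get_obs(): the state, without advancing time (a new reading comes with each control period).
- cams.get_image(name): name is "scene" or "top" or "wrist"; returns a dict with "image" (384x512x3 uint8, red, green, blue), "camera_matrix" (3x3 intrinsics, pixels), "k1" (the pictures are not rectified: a ray, as slopes to the right and down, at radius r is drawn at 1 + k1 r^2 times it, then the intrinsics apply), "xyz" and "rotation" of the camera in the world; the wrist camera has in their place "mount" (4x4, takes a point from camera to tool coordinates, whose origin is the TCP and whose axes are the flange's). Camera axes: x right, y down, z forward; pixel columns grow to the right and rows downward; lengths in mm; the calibration is good to about 2 mm. A picture is of the moment at which its call begins: read the wrist's pose just before it. There is no depth.
- ctrl.close_job(): hands the job in; it is judged then, once.
Trained networks look in the newest picture that a camera, given by its name, has taken for a name from the list of things; names that differ only in an ending like _2 or _b are one class to them, and where a whole thing is asked for, a point or a joint stands for the part that bears it (a point fixed in the world has none). Each returns a list of dicts, best first, with "p" (0 to 1); they miss things now and then, are a little off and sometimes report something else, mostly with a low value. They report only what shows in the picture. A call takes as long as a camera call.
- cams.boxes_of(camera, thing): "rect" ([centre column, centre row, width, height] in pixels, round what is visible of it).
- cams.cut_out(camera, thing): "pixels" (384x512 bool, what is visible of it) and "rect" ([centre column, centre row, width, height] in pixels, round what is visible of it).
The state is a dict: "t": time; "qpos": joint angles; "qvel": joint speeds; "joint_torque": joint torques, N m; "ee_pos": TCP position; "orientation": TCP orientation; "ft_force": force on the tool from outside, world axes, zero at the start; "moment": the same for the moment, N m; "width": finger opening in mm; "grasp_force": force on a finger pad.
Only numpy, scipy, OpenCV 4.12 (cv2) and the standard library are available. Lean on these libraries where they do the work, as an engineer would, in place of code of your own. Each camera call takes 0.05 s, during which the arm holds its last target. There are 200 camera calls.

## Working session

There is one attempt and no reset: what is moved stays moved. The work goes in short steps, Python scripts to look and compute and a tool call to move; the robot and the scene stay as the last step left them, time stands still between calls to the robot, and variables do not carry over. Pictures are saved under pics/ and viewed, at most 10 in all, crops included, and the job is handed in when it is done.

Besides the shell and the picture viewer there is one more tool, called by a JSON object that holds its "op" and its "data". move_arm: Moves the arm, as the interface text tells. Its arguments: {"type":"object","properties":{"steps":{"type":"array"}},"required":["steps"]}

```bash
mkdir -p pics; cat > h.py <<'E'
import numpy as np, cv2
from scipy.spatial.transform import Rotation as R
from workcell import ctrl, cams
def cam(name):
    o=ctrl.get_obs(); d=cams.get_image(name)
    if name=="wrist":
        Rt=R.from_rotvec(o["orientation"]).as_matrix(); M=np.array(d["mount"])
        d["rotation"]=Rt@M[:3,:3]; d["xyz"]=np.array(o["ee_pos"])+Rt@M[:3,3]
    Rm=np.array(d["rotation"]); 
    d["rotation"]=Rm if Rm.shape==(3,3) else R.from_rotvec(Rm).as_matrix()
    d["xyz"]=np.array(d["xyz"]); return d
def ray(d,px):
    K=np.array(d["camera_matrix"]); u=np.array([(px[0]-K[0,2])/K[0,0],(px[1]-K[1,2])/K[1,1]])
    s=u.copy()
    for _ in range(20): s=u/(1+d["k1"]*(s@s))
    v=d["rotation"]@np.array([s[0],s[1],1]); return d["xyz"],v/np.linalg.norm(v)
def atz(d,px,z):
    c,v=ray(d,px); return c+v*(z-c[2])/v[2]
def proj(d,P):
    p=d["rotation"].T@(np.array(P,float)-d["xyz"]); s=p[:2]/p[2]; s=s*(1+d["k1"]*(s@s))
    K=np.array(d["camera_matrix"]); return np.array([K[0,0]*s[0]+K[0,2],K[1,1]*s[1]+K[1,2]])
def tri(obs):
    A=np.zeros((3,3));b=np.zeros(3)
    for d,px in obs:
        c,v=ray(d,px);P=np.eye(3)-np.outer(v,v);A+=P;b+=P@c
    X=np.linalg.solve(A,b); return X,[np.linalg.norm(np.cross(X-ray(d,p)[0],ray(d,p)[1])) for d,p in obs]
def save(d,n,f=1.5): cv2.imwrite("pics/"+n,cv2.resize(d["image"][:,:,::-1],None,fx=f,fy=f,interpolation=cv2.INTER_CUBIC))
E
python3 - <<'E'
from h import *
np.set_printoptions(precision=1,suppress=True)
print(ctrl.get_obs())
for n in ["scene","top","wrist"]:
    d=cam(n); save(d,n+"0.png"); print(n,d["xyz"],d["rotation"][:,2],d["camera_matrix"][0][0],d["k1"])
    for t in ["frame","bridge","plate","slot","grip","flange","garlic","mushroom","spice_jar"]:
        r=cams.boxes_of(n,t); print(t,[(np.round(x["rect"]),round(x["p"],2)) for x in r[:2]])
E
```

```text
{'t': 0.0, 'qpos': array([ 1.1,  0.4,  1.6, -0. ,  1.1, -0. ]), 'qvel': array([ 0.,  0.,  0., -0.,  0.,  0.]), 'joint_torque': array([ -0. , -54.5, -27.4,   0.1,   0. ,  -0. ]), 'ee_pos': array([257.3, 568.9, 221.9]), 'orientation': array([-0.7, -3.1,  0. ]), 'ft_force': array([-0.2,  0.1, -0.3]), 'moment': array([ 0., -0., -0.]), 'grasp_force': 0.0, 'width': 87.71134502412995}
scene [-47.3 -83.8 858.4] [ 0.6  0.1 -0.8] 357.6097364756505 -0.0002863555842805475
frame [(array([318., 205.,  40.,  73.]), 0.76)]
bridge [(array([320., 205.,  44.,  73.]), 0.65)]
plate [(array([240., 193.,  27.,  43.]), 0.6)]
slot [(array([237., 194.,  27.,  36.]), 0.66)]
grip [(array([240., 192.,  28.,  42.]), 0.56)]
flange [(array([238., 192.,  29.,  41.]), 0.69)]
garlic [(array([160., 258.,  21.,  21.]), 0.67)]
mushroom [(array([228., 262.,  15.,  23.]), 0.76)]
spice_jar [(array([230., 140.,  15.,  28.]), 0.83)]
top [451.1 -27.8 993.4] [ 0.2  0.  -1. ] 357.01319771920157 -0.04696755320432285
frame [(array([334., 198.,  42.,  90.]), 0.96)]
bridge [(array([332., 196.,  51.,  90.]), 0.66)]
plate [(array([248., 186.,  38.,  54.]), 0.62), (array([333., 196.,  40.,  93.]), 0.45)]
slot [(array([247., 186.,  34.,  50.]), 0.96)]
grip [(array([247., 188.,  36.,  52.]), 0.62), (array([251., 276.,  20.,  16.]), 0.52)]
flange [(array([247., 186.,  38.,  52.]), 0.86)]
garlic [(array([182., 280.,  20.,  20.]), 0.68)]
mushroom [(array([250., 276.,  20.,  15.]), 0.54)]
spice_jar [(array([228., 118.,  19.,  30.]), 0.88)]
wrist [189.3 600.2 384.4] [ 0.3 -0.1 -1. ] 343.91960370385493 -0.026440151719267627
frame []
bridge []
plate []
slot []
grip []
flange []
garlic []
mushroom []
spice_jar []
```

```bash
python3 - <<'E'
from h import *
d=cv2.imread("pics/top0.png"); 
d=cam("top"); im=d["image"][90:310,150:380,::-1]; a=cv2.resize(im,None,fx=2.7,fy=2.7,interpolation=cv2.INTER_CUBIC); cv2.imwrite("pics/topc.png",a)
print(d["rotation"], atz(d,(248,186),0),atz(d,(334,198),0))
E
```

```text
[[-5.47725126e-04 -9.87996677e-01  1.54474159e-01]
 [-9.99577527e-01  5.02989762e-03  2.86263310e-02]
 [-2.90597092e-02 -1.54393218e-01 -9.87582031e-01]] [631.97972874  23.44596715   0.        ] [ 596.46274551 -217.83877451    0.        ]
```

View pics/topc.png

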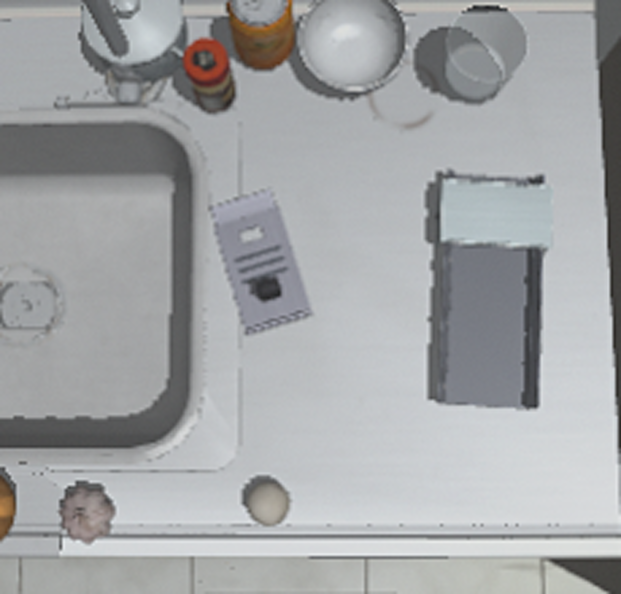

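The top view shows the plate at crop (262,262) with its nose up and to the left. The frame is at crop (490,290), with the bridge at its far end. I'm moving over the plate for wrist views.

{"op": "move_arm", "data": {"steps": [[[-1,-0.65,0],0,0],[[-1,-0.65,0],0,0],[[-1,-0.65,0],0,0],[[-1,-0.65,0],0,0],[[-1,-0.65,0],0,0],[[-1,-0.65,0],0,0],[[-1,-0.65,0],0,0],[[-1,-0.65,0],0,0],[[-1,-0.65,0],0,0],[[-1,-0.65,0],0,0],[[-1,-0.65,0],0,0],[[-1,-0.65,0],0,0],[[-1,-0.65,0],0,0],[[-1,-0.65,0],0,0],[[-1,-0.65,0],0,0],[[-1,-0.65,0],0,0],[[-1,-0.65,0],0,0],[[-1,-0.65,0],0,0],[[-1,-0.65,0],0,0],[[-1,-0.65,0],0,0]]}}

```text
t: 3.22
ee_pos: [579.9, 65.9, 222.8]
orientation: [0.662, 3.071, 0.0]
ft_force: [0.1, -0.9, -0.2]
width: 87.7
grasp_force: 0.0
```

{"op": "move_arm", "data": {"steps": [[[0,0,0],-1,0],[[0,0,0],-1,0],[[0,0,0],-1,0],[[0,0,0],-1,0],[[0,0,0],-1,0],[[0,0,0],-1,0],[[0,0,0],-1,0],[[0,0,0],-1,0],[[0,0,0],0,0]]}}

```text
t: 3.97
ee_pos: [579.2, 67.3, 222.7]
orientation: [-0.433, 3.112, -0.0]
ft_force: [-0.5, -0.0, 0.0]
width: 88.2
grasp_force: 0.0
```

```bash
python3 - <<'E'
from h import *
import pickle
d=cam("wrist"); pickle.dump(d,open("wA.pkl","wb")); save(d,"wA.png")
o=ctrl.get_obs(); print(o["t"],o["ee_pos"],o["orientation"],o["qpos"]); print(R.from_rotvec(o["orientation"]).as_matrix())
print(proj(d,(632,23,0)),proj(d,(596,-218,0)))
E
```

```text
4.0167 [579.17643679  67.2737606  222.71009683] [-4.25562409e-01  3.11259695e+00  2.28378333e-05] [ 9.52168247e-02  3.61975223e-01  1.72480819e+00  1.84967427e-05
  1.05477147e+00 -1.74734888e+00]
[[-9.63299888e-01 -2.68427504e-01  3.60770097e-05]
 [-2.68427503e-01  9.63299888e-01  1.96069991e-05]
 [-4.00160373e-05  9.20335843e-06 -9.99999999e-01]]
[209.42210206 195.49995944] [  5.46633599 108.04961016]
```

View pics/wA.png

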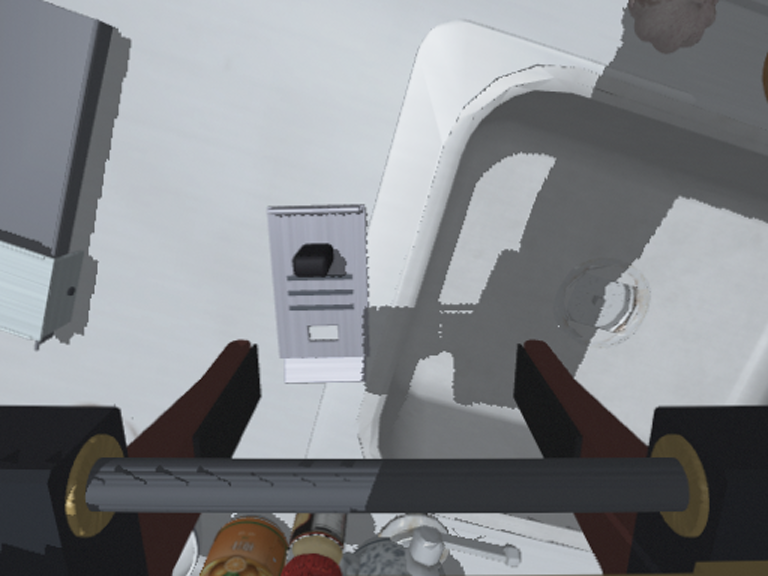

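The wrist view shows the plate at about (316,290), nose downwards in the image (+x). The grip is at (314,259), the slot at (323,332), and the frame's edge is at the left. I'm taking two more views that include the frame.

{"op": "move_arm", "data": {"steps": [[[0.1,-0.85,0],0,0],[[0.1,-0.85,0],0,0],[[0.1,-0.85,0],0,0],[[0.1,-0.85,0],0,0],[[0.1,-0.85,0],0,0],[[0.1,-0.85,0],0,0],[[0,0,0],0,0],[[0,0,0],0,0]]}}

```text
t: 4.68
ee_pos: [599.1, -60.3, 222.6]
orientation: [0.422, -3.113, -0.0]
ft_force: [0.4, -0.6, 0.2]
width: 87.9
grasp_force: 0.0
```

```bash
python3 - <<'E'
from h import *
import pickle
d=cam("wrist"); pickle.dump(d,open("wB.pkl","wb")); save(d,"wB.png")
a=pickle.load(open("wA.pkl","rb"))
z=lambda d,r0,c0:cv2.resize(d["image"][r0:r0+150,c0:c0+100,::-1],None,fx=4,fy=4,interpolation=cv2.INTER_CUBIC)
p=proj(d,(632,23,0)).astype(int); c0=max(0,min(412,p[0]-50)); r0=max(0,min(234,p[1]-75)); print(r0,c0,p)
cv2.imwrite("pics/AB.png",np.hstack([z(a,120,160),z(d,r0,c0)]))
E
```

```text
132 268 [318 207]
```

View pics/AB.png

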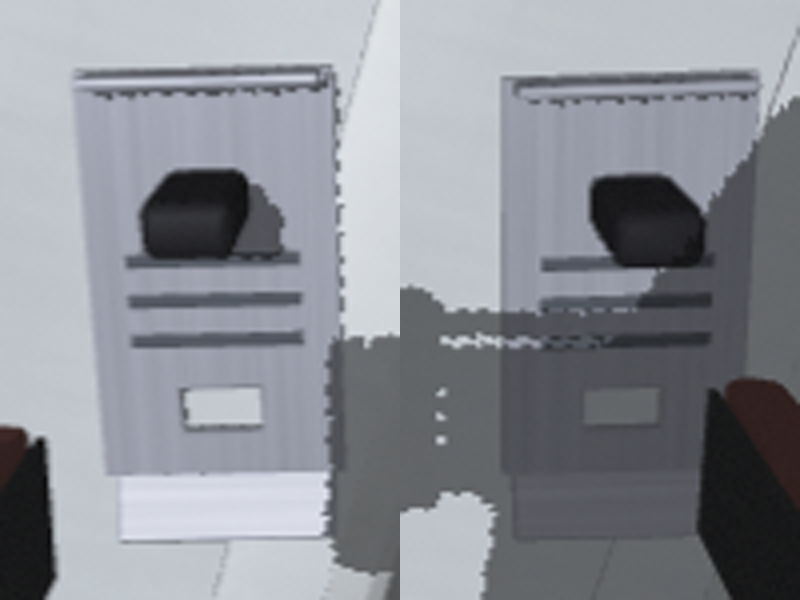

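View pics/wB.png

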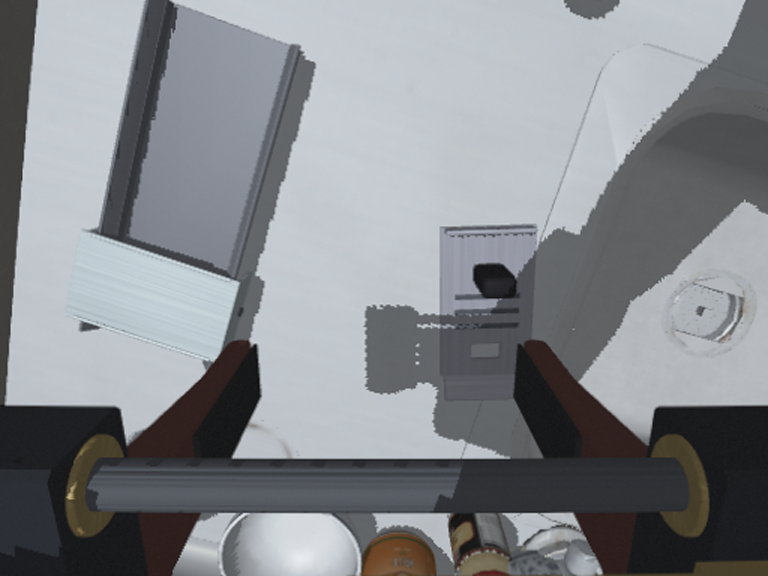

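{"op": "move_arm", "data": {"steps": [[[0.9,-1,0],0,0],[[0.9,-1,0],0,0],[[0.9,-1,0],0,0],[[0.9,-1,0],0,0],[[0,0,0],0,0],[[0,0,0],0,0]]}}

```text
t: 5.23
ee_pos: [539.0, -180.2, 222.8]
orientation: [-0.424, 3.113, 0.001]
ft_force: [-0.2, 0.1, -0.3]
width: 87.9
grasp_force: 0.0
```

```bash
python3 - <<'E'
from h import *
import pickle
d=cam("wrist"); pickle.dump(d,open("wC.pkl","wb")); save(d,"wC.png")
E
```

```text
(no output)
```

View pics/wC.png

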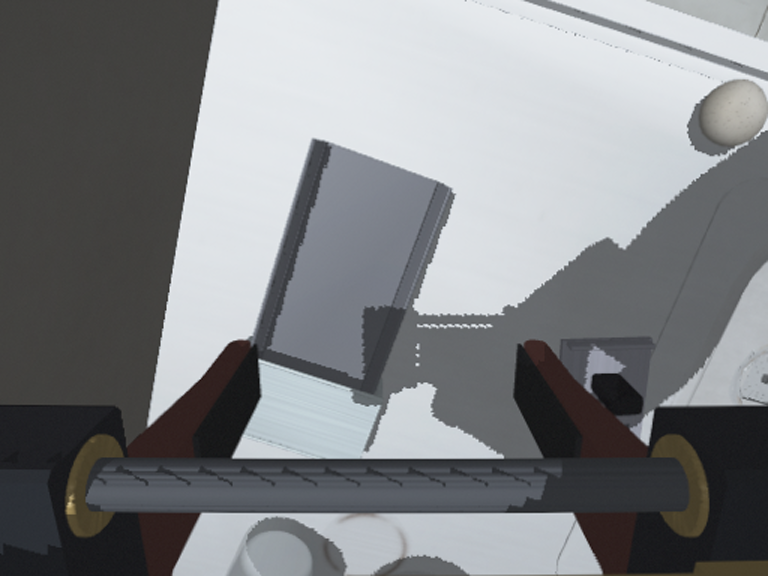

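```bash
cat > fit.py <<'E'
from h import *
import pickle
from scipy.optimize import least_squares
np.set_printoptions(precision=2,suppress=True)
D={k:pickle.load(open(f"w{k}.pkl","rb")) for k in "ABC"}
def fit(L,x0,n=4):
    def f(p):
        p=np.r_[p,[0]*(5-len(p))]
        c,s=np.cos(p[3]),np.sin(p[3])
        return np.concatenate([proj(D[k],[p[0]+c*m[0]-s*m[1],p[1]+s*m[0]+c*m[1],p[2]+m[2]])-u for k,m,u in L])
    r=least_squares(f,x0,loss="soft_l1"); return r.x,f(r.x).reshape(-1,2)
E
python3 - <<'E'
from fit import *
mA=lambda x,y:np.array([160+(x+.5)/4-.5,120+(y+.5)/4-.5]); mB=lambda x,y:np.array([268+(x-400+.5)/4-.5,132+(y+.5)/4-.5])
S=[(33.5,-11.5,5),(33.5,11.5,5),(46.5,-11.5,5),(46.5,11.5,5)]
L=[("A",m,mA(*u)) for m,u in zip(S,[(181,387),(263,386),(182,428),(264,428)])]
L+=[("B",m,mB(*u)) for m,u in zip(S,[(582,389),(660,388),(583,426),(660,426)])]
L+=[("A",(-25,0,50),mA(191,232)),("B",(-25,0,50),mB(657,239)),
 ("A",(60,-36,5),mA(106,474)),("A",(60,36,5),mA(342,474)),("B",(60,-36,5),mB(502,474)),
 ("A",(-60,-36,0),mA(74,70)),("A",(-60,36,0),mA(331,66)),("B",(-60,-36,0),mB(500,77)),("B",(-60,36,0),mB(759,70))]
p,r=fit(L,[632,23,0,.3]); print("plate",p,np.degrees(p[3])); print(r)
print("grip tri",tri([(D["A"],mA(191,232)),(D["B"],mB(657,239))]))
h=lambda x,y:np.array([(x+.5)/1.5-.5,(y+.5)/1.5-.5])
F=[("B",(35,-56.5,40),h(88,229)),("B",(35,56.5,40),h(240,281)),("B",(100,-56.5,40),h(68,319)),("B",(100,56.5,40),h(217,362)),
 ("C",(35,56.5,40),h(382,401)),("C",(-125,-41,8),h(330,146)),("C",(-125,41,8),h(436,183))]
p,r=fit(F,[596,-218,0,-.05]); print("frame",p,np.degrees(p[3])); print(r)
d=cams.get_image and cam("top")
pickle.dump(d,open("wT.pkl","wb"))
c,s=np.cos(p[3]),np.sin(p[3])
for k,d in [("T",d),("C",D["C"]),("B",D["B"])]:
  im=cv2.resize(d["image"][:,:,::-1],None,fx=3,fy=3,interpolation=cv2.INTER_CUBIC)
  for m in [[(-125,-41,8),(115,-41,8)],[(-125,41,8),(115,41,8)],[(-125,-48,30),(115,-48,30)],[(-125,48,30),(115,48,30)],[(35,-56.5,40),(100,-56.5,40)],[(35,56.5,40),(100,56.5,40)],[(35,-56.5,40),(35,56.5,40)],[(-125,-41,8),(-125,41,8)]]:
    q=[tuple(int(v) for v in 3*proj(d,[p[0]+c*a-s*b,p[1]+s*a+c*b,p[2]+z])+1) for a,b,z in m]
    cv2.line(im,q[0],q[1],(0,0,255),1)
  q=proj(d,[p[0],p[1],0])*3; x0,y0=[int(max(0,v-200)) for v in q]
  cv2.imwrite(f"pics/o{k}.png",im[y0:y0+440,x0:x0+400])
cv2.imwrite("pics/oTC.png",np.hstack([cv2.imread("pics/oT.png"),cv2.imread("pics/oC.png")[:440]]))
E
```

```text
plate [622.67  25.56  -2.45   0.3 ] 16.971069859713538
[[ 0.15  0.41]
 [-0.88  0.32]
 [ 0.58  0.44]
 [-0.62  0.11]
 [ 0.33  0.02]
 [ 0.11 -0.23]
 [-0.12  0.83]
 [-0.27  0.34]
 [-1.12 -0.41]
 [ 0.79  0.4 ]
 [-0.05 -0.25]
 [ 0.79 -1.25]
 [-0.27 -0.39]
 [ 0.67 -0.07]
 [ 0.61 -0.38]
 [ 0.   -0.13]
 [-1.18  0.04]]
grip tri (array([600.01,  18.98,  42.17]), [np.float64(0.29986501271378735), np.float64(0.2998650127138493)])
frame [ 607.91 -208.3    -6.93   -0.07] -4.274787016846842
[[-2.51  0.53]
 [ 0.76  1.28]
 [-0.01 -3.61]
 [ 0.76  0.38]
 [ 0.03 -2.22]
 [-0.32 -0.57]
 [ 0.05  0.96]]
```

View pics/oTC.png

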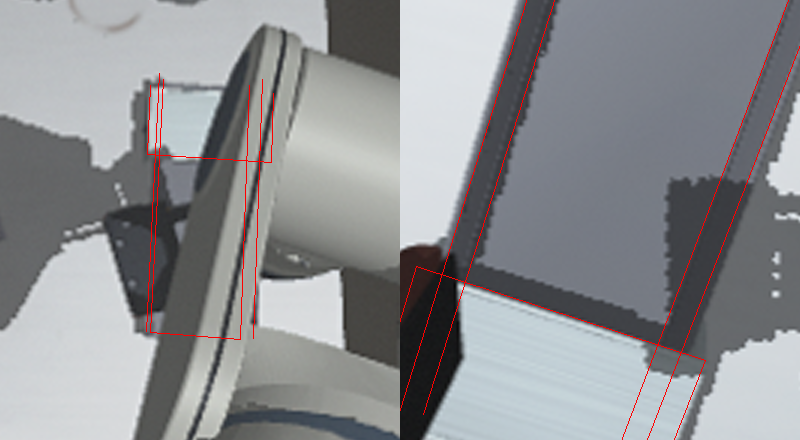

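The overlay is slightly off for the frame, because the corners I clicked were rough. I'll take two aligned, centred views of it.

{"op": "move_arm", "data": {"steps": [[[-0.25,-0.65,0],0,0],[[-0.25,-0.65,0],0,0],[[0,0,0],1,0],[[0,0,0],1,0],[[0,0,0],1,0],[[0,0,0],1,0],[[0,0,0],0,0],[[0,0,0],0,0]]}}

```text
t: 6.0
ee_pos: [560.9, -206.6, 222.6]
orientation: [-0.112, -3.14, -0.0]
ft_force: [0.1, -0.2, -0.2]
width: 87.9
grasp_force: 0.0
```

```bash
python3 - <<'E'
from h import *
import pickle
d=cam("wrist"); pickle.dump(d,open("wD.pkl","wb")); 
E
```

{"op": "move_arm", "data": {"steps": [[[0,1,-0.5],0,0],[[0,1,-0.5],0,0],[[0,1,-0.5],0,0],[[0,1,-0.5],0,0],[[0,0,0],0,0],[[0,0,0],0,0]]}}

```text
t: 6.55
ee_pos: [568.4, -107.1, 273.4]
orientation: [0.112, 3.138, -0.001]
ft_force: [-0.0, 0.9, -0.7]
width: 87.8
grasp_force: 0.0
```

```bash
python3 - <<'E'
from h import *
import pickle
a=pickle.load(open("wD.pkl","rb"))
d=cam("wrist"); pickle.dump(d,open("wE.pkl","wb")); o=ctrl.get_obs(); print(o["ee_pos"],o["orientation"])
out=[]
for k,x in (("D",a),("E",d)):
    q=proj(x,(606,-210,15)); r0,c0=int(max(0,min(186,q[1]-90))),int(max(0,min(380,q[0]-66))); print(k,q,r0,c0)
    out.append(cv2.resize(x["image"][r0:r0+198,c0:c0+132,::-1],None,fx=3,fy=3,interpolation=cv2.INTER_CUBIC))
cv2.imwrite("pics/DE.png",np.hstack(out))
E
```

```text
[ 567.95773079 -107.94321378  272.65311485] [ 1.14369878e-01  3.13923548e+00 -6.13038880e-04]
D [257.95289821 204.73293933] 114 191
E [179.60203903 191.61506987] 101 113
```

View pics/DE.png

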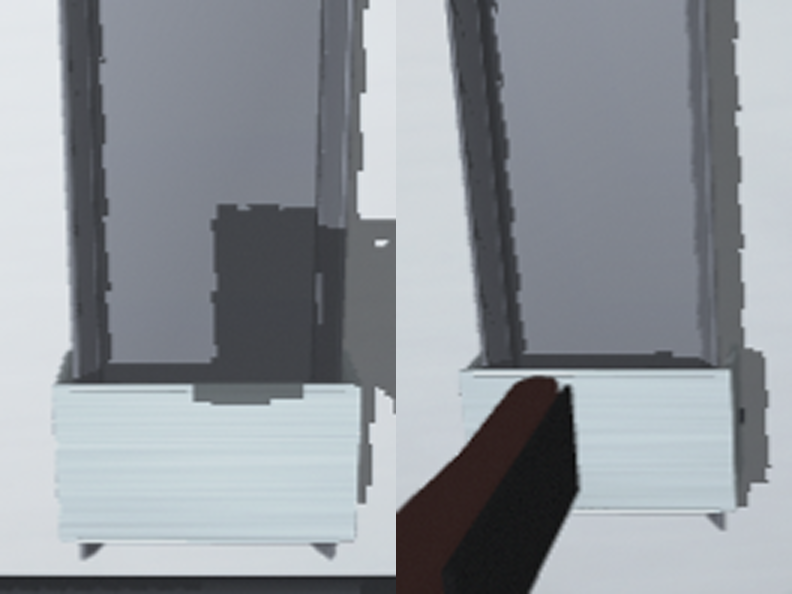

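```bash
python3 - <<'E'
import fit; from fit import *
for k in "DE": D[k]=pickle.load(open(f"w{k}.pkl","rb"))
a=lambda x,y:np.array([191+(x+.5)/3-.5,114+(y+.5)/3-.5]); e=lambda x,y:np.array([113+(x-396+.5)/3-.5,101+(y+.5)/3-.5])
h=lambda x,y:np.array([(x+.5)/1.5-.5,(y+.5)/1.5-.5])
F=[("D",(35,-56.5,39),a(55,384)),("D",(35,56.5,39),a(358,384)),("D",(100,-56.5,40),a(60,542)),("D",(100,56.5,40),a(354,542)),
 ("E",(35,-56.5,39),e(461,370)),("E",(35,56.5,39),e(733,371)),("E",(100,56.5,40),e(735,509)),
 ("C",(-125,-41,8),h(330,146)),("C",(-125,41,8),h(436,183)),("B",(35,56.5,40),h(240,281)),("B",(100,56.5,40),h(217,362)),]
p,r=fit(F,[606,-210,0,-.05]); print("frame",p,np.degrees(p[3])); print(r)
c,s=np.cos(p[3]),np.sin(p[3])
# check: lips at given rows in D: project lip tops and floor edges
for b,z in ((-48,30),(-41,8),(41,8),(48,30)):
    q=[(proj(D["D"],[p[0]+c*x-s*b,p[1]+s*x+c*b,p[2]+z])-a(0,0))*3 for x in (-40,10)]; q2=[(proj(D["E"],[p[0]+c*x-s*b,p[1]+s*x+c*b,p[2]+z])-e(0,0))*3 for x in (-40,10)]; print(b,z,*q,*q2)
m=p[:2]+np.array([[c,-s],[s,c]])@[-52,0]; print("plate target origin",m,"grip",p[:2]+np.array([[c,-s],[s,c]])@[-77,0])
E
```

```text
frame [ 607.43 -208.32   -4.33   -0.07] -4.096719526986099
[[-0.64 -0.17]
 [ 0.72 -0.11]
 [-0.15 -0.68]
 [-0.34 -0.63]
 [-0.   -0.15]
 [-0.32 -0.3 ]
 [ 0.28  0.85]
 [-0.88 -1.02]
 [ 0.08  0.48]
 [ 0.29  1.39]
 [ 0.39  0.92]]
-48 30 [ 72.14 178.98] [ 76.73 311.16] [471.26 188.  ] [482.65 305.78]
-41 8 [ 97.75 166.03] [101.21 291.72] [505.   177.85] [514.82 290.48]
41 8 [315.51 166.17] [311.52 291.85] [697.73 177.81] [701.72 290.68]
48 30 [341.72 179.16] [336.55 311.32] [708.25 187.96] [712.1  306.08]
plate target origin [ 555.56 -204.61] grip [ 530.63 -202.82]
```

{"op": "move_arm", "data": {"steps": [[[-0.145,0.855,0.5],0,0.3],[[-0.145,0.855,0.9],0,0.3],[[-0.145,0.855,0.9],0,0.3],[[-0.145,0.855,0.9],0,0.3],[[-0.145,0.855,0.9],0,0.3],[[-0.145,0.855,0.9],0,0.3],[[0,0,0],-0.85,0.3],[[0,0,0],-0.85,0.3],[[0,0,0],-0.85,0.3],[[0,0,0],-0.85,0.3],[[0,0,0],-0.85,0.3],[[0,0,0],0,0.3],[[0,0,0],0,0.3]]}}

```text
t: 7.68
ee_pos: [598.9, 17.0, 146.9]
orientation: [0.458, -3.107, -0.0]
ft_force: [0.4, 0.2, 0.6]
width: 61.6
grasp_force: 0.0
```

```bash
python3 - <<'E'
from h import *
o=ctrl.get_obs(); M=R.from_rotvec(o["orientation"]).as_matrix(); print(o["ee_pos"],o["width"],np.degrees(np.arctan2(M[1,1],M[0,1])), M.T@(np.array([599,18.4,19])-o["ee_pos"])/25)
d=cam("wrist"); import pickle; pickle.dump(d,open("wF.pkl","wb"));print(proj(d,(599,18.4,48))); print([ (x["rect"],x["p"]) for x in cams.boxes_of("wrist","plate")[:2]])
E
```

```text
[598.90584928  16.9659579  146.88919064] 61.550517247379176 106.75813952129094 [-0.02639901  0.05276668  5.11555036]
[260.19840637 193.85155519]
[([260.9, 214.4, 86.1, 146.8], 0.7)]
```

{"op": "move_arm", "data": {"steps": [[[0,0.05,0.9],0,0.3],[[0,0,0.9],0,0.3],[[0,0,0.9],0,0.3],[[0,0,0.8],0,0.3],[[0,0,0.8],0,0.3],[[0,0,0.5],0,0.3],[[0,0,0.3],0,0.3],[[0,0,0],0,0.5],[[0,0,0],0,1],[[0,0,0],0,1],[[0,0,0],0,1],[[0,0,0],0,1],[[0,0,0],0,1],[[0,0,0],0,1],[[0,0,0],0,1]]}}

```text
t: 9.03
ee_pos: [599.3, 19.1, 20.9]
orientation: [-0.462, 3.106, -0.0]
ft_force: [-1.3, -0.4, 6.4]
width: 23.9
grasp_force: 30.0
```

{"op": "move_arm", "data": {"steps": [[[0,0,-0.4],0,1],[[0,0,-0.8],0,1],[[0,0,-1],0,1],[[0,0,-1],0,1],[[0,0,-0.6],0,1],[[0.53,-0.765,0],0,1],[[0.53,-0.765,0],0,1],[[0.53,-0.765,0],0,1],[[0.53,-0.765,0],0,1],[[0.53,-0.765,0],0,1],[[0.53,-0.765,0],0,1],[[0.53,-0.765,0],0,1],[[0.53,-0.765,0],0,1],[[0.53,-0.765,0],0,1],[[0.53,-0.765,0],0,1]]}}

```text
t: 10.28
ee_pos: [526.9, -203.3, 115.4]
orientation: [0.462, -3.107, -0.0]
ft_force: [-0.2, 0.3, -2.4]
width: 24.1
grasp_force: 30.0
```

{"op": "move_arm", "data": {"steps": [[[0,0,0],0.835,1],[[0,0,0],0.835,1],[[0,0,0],0.835,1],[[0,0,0],0.835,1],[[0,0,0],0.835,1],[[0,0,0],0,1],[[0,0,0],0,1],[[0,0,0],0,1]]}}

```text
t: 10.95
ee_pos: [527.6, -202.3, 115.3]
orientation: [-0.105, -3.14, -0.0]
ft_force: [-0.5, -0.7, -1.6]
width: 23.8
grasp_force: 30.0
```

```bash
python3 - <<'E'
from h import *
import pickle
o=ctrl.get_obs(); M=R.from_rotvec(o["orientation"]).as_matrix(); print(o["t"],o["ee_pos"],o["width"],o["ft_force"],o["moment"],np.degrees(np.arctan2(M[1,1],M[0,1])), M.T@(np.array([527.6,-202.3,29])-o["ee_pos"])/25)
d=cam("wrist"); pickle.dump(d,open("wG.pkl","wb"));save(d,"wG.png",1.4)
E
```

```text
10.95 [ 527.58526328 -202.33090573  115.26989772] 23.8212991468302 [-0.46107071 -0.72000641 -1.58264432] [0.00548034 0.05533616 0.04875168] 86.15799406248904 [-1.33071407e-03  1.04008404e-03  3.45079577e+00]
```

View pics/wG.png

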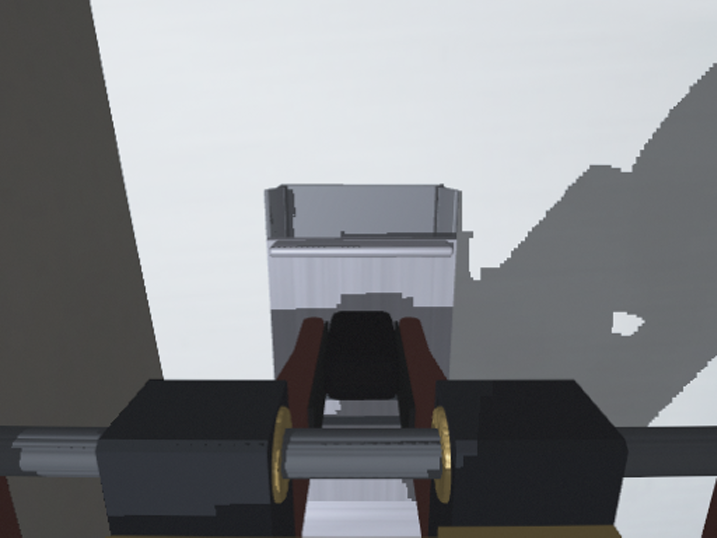

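The plate is centred over the channel: plate columns 269–458, lips 265–461. I'm lowering it.

{"op": "move_arm", "data": {"steps": [[[0,0,0.6],0,1],[[0,0,0.8],0,1],[[0,0,0.7],0,1],[[0,0,0.5],0,1],[[0,0,0.3],0,1],[[0,0,0.2],0,1],[[0,0,0.12],0,1],[[0,0,0],0,1],[[0,0,0],0,1]]}}

```text
t: 11.75
ee_pos: [528.1, -202.6, 35.1]
orientation: [0.108, 3.139, -0.0]
ft_force: [0.4, 0.0, -3.2]
width: 23.9
grasp_force: 30.0
```

{"op": "move_arm", "data": {"steps": [[[0,0,0.06],0,1],[[0,0,0.06],0,1],[[0,0,0],0,1],[[0,0,0],0,1]]}}

```text
t: 12.08
ee_pos: [527.8, -202.5, 31.8]
orientation: [0.109, 3.14, -0.0]
ft_force: [-0.6, 0.5, -1.4]
width: 23.7
grasp_force: 30.0
```

{"op": "move_arm", "data": {"steps": [[[0,0,0.05],0,1],[[0,0,0.04],0,1],[[0,0,0],0,1],[[0,0,0],0,1]]}}

```text
t: 12.42
ee_pos: [527.7, -202.4, 29.3]
orientation: [-0.109, -3.14, -0.0]
ft_force: [0.8, -0.1, -2.7]
width: 23.6
grasp_force: 30.0
```

{"op": "move_arm", "data": {"steps": [[[0,0,0.02],0,1],[[0,0,0],0,1],[[0,0,0],0,1]]}}

```text
t: 12.67
ee_pos: [527.8, -202.4, 29.0]
orientation: [0.109, 3.14, -0.0]
ft_force: [0.0, 0.0, -0.5]
width: 23.8
grasp_force: 30.0
```

{"op": "move_arm", "data": {"steps": [[[0,0,0.03],0,1],[[0,0,0],0,1],[[0,0,0],0,1]]}}

```text
t: 12.92
ee_pos: [527.8, -202.4, 28.9]
orientation: [0.109, 3.14, -0.0]
ft_force: [-3.2, 1.5, 7.2]
width: 23.8
grasp_force: 30.0
```

{"op": "move_arm", "data": {"steps": [[[0,0,0],0,0.55],[[0,0,0],0,0.55],[[0,0,0],0,0.55],[[0,0,-0.2],0,0.55],[[0,0,-0.5],0,0.55],[[0,0,-1],0,0.55],[[0,0,-1],0,0.55],[[0.5,0,-0.5],0,0.55],[[1,0,0],0,1],[[1,0,0],0,1],[[0.4,0,0],0,1],[[0,0,0],0,1],[[0,0,0],0,1]]}}

```text
t: 14.0
ee_pos: [456.3, -197.8, 108.9]
orientation: [0.109, 3.138, -0.001]
ft_force: [0.7, -1.3, 0.5]
width: 9.5
grasp_force: 0.0
```

```bash
python3 - <<'E'
from h import *
import pickle
o=ctrl.get_obs(); M=R.from_rotvec(o["orientation"]).as_matrix(); print(o["t"],o["ee_pos"],o["width"],o["ft_force"],np.degrees(np.arctan2(M[1,1],M[0,1])))
d=cam("wrist"); pickle.dump(d,open("wH.pkl","wb"));save(d,"wH.png",1.5)
c,s=np.cos(-.0715),np.sin(-.0715)
f=np.array([[c,s],[-s,c]])@(o["ee_pos"][:2]-np.array([607.43,-208.0])); print("tcp in frame",f)
E
```

```text
14.0 [ 456.3022149  -197.84545468  108.9095052 ] 9.464185909658926 [ 0.70905423 -1.33762     0.53692062] 86.00610053628411
tcp in frame [-151.46707966   -0.66783205]
```

View pics/wH.png

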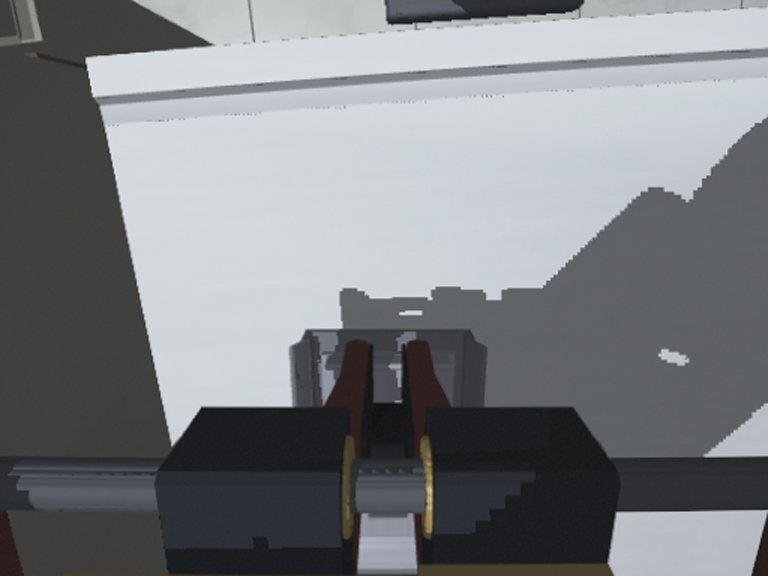

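The plate lies in the channel and the fingers are clear behind it. I'm descending to flange height.

{"op": "move_arm", "data": {"steps": [[[0,0,0.8],0,1],[[0,0,1],0,1],[[0,0,1],0,1],[[0,0,0.6],0,1],[[0,0,0.3],0,1],[[0,0,0],0,1],[[0,0,0],0,1]]}}

```text
t: 14.63
ee_pos: [456.3, -197.6, 15.6]
orientation: [0.108, 3.14, -0.0]
ft_force: [0.4, 0.7, -0.2]
width: 0.4
grasp_force: 0.0
```

{"op": "move_arm", "data": {"steps": [[[-0.2,0,0],0,1],[[-0.2,0,0],0,1],[[-0.2,0,0],0,1],[[-0.1,0,0],0,1],[[-0.1,0,0],0,1],[[-0.04,0,0],0,1],[[-0.04,0,0],0,1]]}}

```text
t: 15.22
ee_pos: [477.5, -198.9, 15.8]
orientation: [0.108, 3.14, -0.0]
ft_force: [1.0, -0.4, 0.5]
width: 0.2
grasp_force: 0.0
```

{"op": "move_arm", "data": {"steps": [[[-0.04,0,0],0,1],[[-0.04,0,0],0,1],[[-0.04,0,0],0,1],[[-0.04,0,0],0,1],[[-0.04,0,0],0,1],[[-0.04,0,0],0,1]]}}

```text
t: 15.72
ee_pos: [482.5, -199.1, 15.6]
orientation: [-0.109, -3.138, -0.001]
ft_force: [-2.5, 0.1, 1.4]
width: 0.6
grasp_force: 1.2
```

{"op": "move_arm", "data": {"steps": [[[-0.04,0,0],0,1],[[-0.04,0,0],0,1],[[-0.04,0,0],0,1],[[-0.04,0,0],0,1],[[-0.04,0,0],0,1],[[-0.04,0,0],0,1]]}}

```text
t: 16.22
ee_pos: [489.5, -199.8, 15.6]
orientation: [0.109, 3.14, -0.0]
ft_force: [-0.5, 0.0, -0.6]
width: 0.2
grasp_force: 0.5
```

{"op": "move_arm", "data": {"steps": [[[-0.04,0,0],0,1],[[-0.04,0,0],0,1],[[-0.04,0,0],0,1],[[-0.04,0,0],0,1]]}}

```text
t: 16.55
ee_pos: [493.4, -200.1, 15.7]
orientation: [-0.109, -3.14, 0.0]
ft_force: [-0.9, 0.5, -0.9]
width: 0.8
grasp_force: 0.5
```

{"op": "move_arm", "data": {"steps": [[[-0.04,0,0],0,1],[[-0.04,0,0],0,1],[[-0.04,0,0],0,1],[[-0.04,0,0],0,1]]}}

```text
t: 16.88
ee_pos: [497.4, -200.3, 15.7]
orientation: [-0.109, -3.14, 0.0]
ft_force: [-1.1, -0.7, -1.0]
width: 0.9
grasp_force: 0.5
```

{"op": "move_arm", "data": {"steps": [[[-0.04,0,0],0,1],[[-0.04,0,0],0,1],[[-0.04,0,0],0,1],[[-0.04,0,0],0,1]]}}

```text
t: 17.22
ee_pos: [501.4, -200.6, 15.7]
orientation: [-0.109, -3.14, -0.0]
ft_force: [-0.8, -0.1, -0.3]
width: 0.9
grasp_force: 0.6
```

{"op": "move_arm", "data": {"steps": [[[-0.04,0,0],0,1],[[-0.04,0,0],0,1],[[-0.04,0,0],0,1],[[-0.04,0,0],0,1]]}}

```text
t: 17.55
ee_pos: [505.3, -200.9, 15.7]
orientation: [-0.109, -3.14, -0.0]
ft_force: [-1.5, -0.0, 0.0]
width: 0.3
grasp_force: 0.7
```

{"op": "move_arm", "data": {"steps": [[[-0.04,0,0],0,1],[[-0.04,0,0],0,1],[[-0.04,0,0],0,1]]}}

```text
t: 17.8
ee_pos: [508.4, -201.1, 15.7]
orientation: [-0.109, -3.14, 0.0]
ft_force: [-1.6, 0.8, 0.0]
width: 0.5
grasp_force: 0.7
```

{"op": "move_arm", "data": {"steps": [[[-0.04,0,0],0,1],[[-0.04,0,0],0,1],[[-0.04,0,0],0,1]]}}

```text
t: 18.05
ee_pos: [511.3, -201.3, 15.7]
orientation: [-0.109, -3.14, -0.0]
ft_force: [-1.5, -0.1, 0.4]
width: 0.1
grasp_force: 0.9
```

{"op": "move_arm", "data": {"steps": [[[-0.04,0,0],0,1],[[-0.04,0,0],0,1],[[-0.04,0,0],0,1]]}}

```text
t: 18.3
ee_pos: [513.2, -201.2, 15.7]
orientation: [-0.108, -3.137, -0.001]
ft_force: [-7.0, -0.0, 4.7]
width: 0.3
grasp_force: 3.0
```

{"op": "move_arm", "data": {"steps": [[[-0.04,0,0],0,1],[[-0.04,0,0],0,1],[[-0.04,0,0],0,1]]}}

```text
t: 18.55
ee_pos: [516.3, -201.4, 15.6]
orientation: [-0.109, -3.138, -0.001]
ft_force: [-4.3, 0.3, 3.7]
width: 0.4
grasp_force: 2.5
```

{"op": "move_arm", "data": {"steps": [[[-0.04,0,0],0,1],[[-0.04,0,0],0,1],[[-0.04,0,0],0,1]]}}

```text
t: 18.8
ee_pos: [519.3, -201.7, 15.6]
orientation: [-0.109, -3.138, -0.001]
ft_force: [-5.1, 0.4, 3.6]
width: 0.5
grasp_force: 2.6
```

{"op": "move_arm", "data": {"steps": [[[-0.04,0,0],0,1],[[-0.04,0,0],0,1],[[-0.04,0,0],0,1]]}}

```text
t: 19.05
ee_pos: [522.3, -201.8, 15.6]
orientation: [-0.109, -3.138, -0.001]
ft_force: [-5.4, 0.6, 3.7]
width: 0.4
grasp_force: 2.6
```

{"op": "move_arm", "data": {"steps": [[[-0.04,0,0],0,1],[[-0.04,0,0],0,1],[[-0.04,0,0],0,1]]}}

```text
t: 19.3
ee_pos: [525.2, -202.0, 15.6]
orientation: [-0.108, -3.138, -0.001]
ft_force: [-5.8, 0.7, 2.9]
width: 0.2
grasp_force: 2.6
```

{"op": "move_arm", "data": {"steps": [[[-0.04,0,0],0,1],[[-0.04,0,0],0,1],[[-0.04,0,0],0,1]]}}

```text
t: 19.55
ee_pos: [526.4, -202.0, 15.5]
orientation: [-0.108, -3.134, -0.002]
ft_force: [-6.8, -0.5, 5.0]
width: 0.3
grasp_force: 2.5
```

{"op": "move_arm", "data": {"steps": [[[-0.04,0,0],0,1],[[-0.04,0,0],0,1],[[-0.04,0,0],0,1]]}}

```text
t: 19.8
ee_pos: [532.8, -202.9, 15.7]
orientation: [0.109, 3.139, -0.0]
ft_force: [-1.2, -0.9, -0.6]
width: 0.4
grasp_force: 0.6
```

{"op": "move_arm", "data": {"steps": [[[-0.04,0,0],0,1],[[-0.04,0,0],0,1],[[-0.04,0,0],0,1]]}}

```text
t: 20.05
ee_pos: [535.3, -202.9, 15.6]
orientation: [-0.109, -3.14, -0.0]
ft_force: [-2.0, -0.7, -0.2]
width: 0.6
grasp_force: 1.1
```

{"op": "move_arm", "data": {"steps": [[[-0.04,0,0],0,1],[[-0.04,0,0],0,1],[[-0.04,0,0],0,1]]}}

```text
t: 20.3
ee_pos: [538.3, -203.2, 15.7]
orientation: [0.109, 3.14, -0.0]
ft_force: [-3.0, 0.4, 0.5]
width: 0.5
grasp_force: 0.9
```

{"op": "move_arm", "data": {"steps": [[[-0.04,0,0],0,1],[[-0.04,0,0],0,1],[[-0.04,0,0],0,1]]}}

```text
t: 20.55
ee_pos: [541.4, -203.4, 15.7]
orientation: [0.109, 3.14, -0.0]
ft_force: [-1.9, 0.2, -0.0]
width: 0.3
grasp_force: 0.7
```

Now it slides flat on top of the stud at about 2 N. I'm taking finer steps towards the expected stop at X≈550–556.

{"op": "move_arm", "data": {"steps": [[[-0.02,0,0],0,1],[[-0.02,0,0],0,1],[[-0.02,0,0],0,1],[[-0.02,0,0],0,1]]}}

```text
t: 20.88
ee_pos: [543.2, -203.5, 15.7]
orientation: [-0.109, -3.14, -0.0]
ft_force: [-2.2, 0.8, 0.3]
width: 0.2
grasp_force: 0.8
```

{"op": "move_arm", "data": {"steps": [[[-0.02,0,0],0,1],[[-0.02,0,0],0,1],[[-0.02,0,0],0,1]]}}

```text
t: 21.13
ee_pos: [545.0, -203.7, 15.7]
orientation: [0.109, 3.139, -0.0]
ft_force: [0.6, 0.3, 0.4]
width: 0.2
grasp_force: 0.1
```

{"op": "move_arm", "data": {"steps": [[[-0.02,0,0],0,1],[[-0.02,0,0],0,1],[[-0.02,0,0],0,1]]}}

```text
t: 21.38
ee_pos: [546.6, -203.8, 15.8]
orientation: [0.109, 3.139, -0.0]
ft_force: [-0.6, -1.0, 0.6]
width: 0.7
grasp_force: 0.3
```

{"op": "move_arm", "data": {"steps": [[[-0.02,0,0],0,1],[[-0.02,0,0],0,1]]}}

```text
t: 21.55
ee_pos: [547.3, -203.8, 15.7]
orientation: [0.109, 3.14, -0.0]
ft_force: [-2.9, -0.1, 1.4]
width: 0.7
grasp_force: 0.7
```

{"op": "move_arm", "data": {"steps": [[[-0.02,0,0],0,1],[[-0.02,0,0],0,1]]}}

```text
t: 21.72
ee_pos: [547.6, -203.7, 15.6]
orientation: [-0.108, -3.138, -0.0]
ft_force: [-3.9, 0.7, 3.6]
width: 0.5
grasp_force: 1.8
```

{"op": "move_arm", "data": {"steps": [[[-0.02,0,0],0,1]]}}

```text
t: 21.8
ee_pos: [547.9, -203.7, 15.6]
orientation: [-0.109, -3.138, -0.001]
ft_force: [-4.3, 0.4, 3.5]
width: 0.3
grasp_force: 2.1
```

{"op": "move_arm", "data": {"steps": [[[-0.01,0,0],0,1],[[0,0,0],0,1]]}}

```text
t: 21.97
ee_pos: [548.8, -203.8, 15.6]
orientation: [-0.109, -3.14, -0.0]
ft_force: [-3.3, 0.3, 1.6]
width: 0.6
grasp_force: 1.3
```

{"op": "move_arm", "data": {"steps": [[[-0.02,0,0],0,1],[[0,0,0],0,1]]}}

```text
t: 22.13
ee_pos: [549.7, -204.0, 15.6]
orientation: [0.109, 3.139, -0.0]
ft_force: [-0.4, 0.1, -0.1]
width: 0.6
grasp_force: 0.7
```

{"op": "move_arm", "data": {"steps": [[[-0.02,0,0],0,1],[[0,0,0],0,1]]}}

```text
t: 22.3
ee_pos: [550.3, -204.0, 15.6]
orientation: [0.109, 3.139, -0.0]
ft_force: [-1.5, 0.4, -0.9]
width: 0.6
grasp_force: 0.6
```

{"op": "move_arm", "data": {"steps": [[[-0.02,0,0],0,1],[[0,0,0],0,1]]}}

```text
t: 22.47
ee_pos: [550.7, -204.0, 15.6]
orientation: [0.109, 3.139, -0.0]
ft_force: [-1.0, 0.6, 0.5]
width: 0.3
grasp_force: 0.6
```

{"op": "move_arm", "data": {"steps": [[[-0.02,0,0],0,1],[[-0.02,0,0],0,1],[[0,0,0],0,1]]}}

```text
t: 22.72
ee_pos: [550.8, -204.0, 15.6]
orientation: [-0.108, -3.138, -0.0]
ft_force: [-5.3, -0.4, 3.1]
width: 0.6
grasp_force: 2.4
```

{"op": "move_arm", "data": {"steps": [[[-0.02,0,0],0,1],[[-0.02,0,0],0,1],[[0,0,0],0,1]]}}

```text
t: 22.97
ee_pos: [550.9, -203.9, 15.6]
orientation: [-0.108, -3.137, -0.001]
ft_force: [-8.6, -0.5, 5.7]
width: 0.5
grasp_force: 4.0
```

{"op": "move_arm", "data": {"steps": [[[-0.02,0,0],0,1],[[-0.02,0,0],0,1],[[0,0,0],0,1]]}}

```text
t: 23.22
ee_pos: [551.0, -203.9, 15.6]
orientation: [-0.108, -3.135, -0.001]
ft_force: [-11.1, -0.6, 9.6]
width: 0.6
grasp_force: 5.5
```

The plate is firm against the stud: 11 N with no movement. I'm backing off and checking.

{"op": "move_arm", "data": {"steps": [[[0.1,0,0],0,1],[[0.3,0,0],0,1],[[0.8,0,0],0,1],[[0.8,0,0],0,1],[[0.5,0,-0.8],0,1],[[0,0,-1],0,1],[[0,0,-1],0,1],[[0,0,-1],0,1],[[0,0,-1],0,1],[[0,0,-1],0,1],[[0,0,-1],0,1],[[0,0,-1],0,1],[[0,0,0],0,0.3],[[0,0,0],0,0],[[0,0,0],0,0],[[0,0,0],0,0]]}}

```text
t: 24.55
ee_pos: [490.4, -199.6, 209.5]
orientation: [-0.109, -3.138, -0.001]
ft_force: [0.2, -0.1, -0.8]
width: 23.8
grasp_force: 0.0
```

```bash
python3 - <<'E'
from h import *
import pickle
o=ctrl.get_obs(); print(o["t"],o["ee_pos"],o["ft_force"])
d=cam("wrist"); pickle.dump(d,open("wI.pkl","wb"))
p=np.array([607.43,-208.0]);c,s=np.cos(-.0715),np.sin(-.0715)
P=lambda a,b,z:proj(d,[p[0]+c*a-s*b,p[1]+s*a+c*b,z-2.5])
q=P(0,0,10);r0,c0=int(max(0,min(184,q[1]-100))),int(max(0,min(312,q[0]-100)))
im=cv2.resize(d["image"][r0:r0+200,c0:c0+200,::-1],None,fx=3,fy=3,interpolation=cv2.INTER_CUBIC)
O=13.7
for m in [(O-25,0,58),(O-60,-33,25),(O-60,33,25),(O-60,-36,8),(O-60,36,8),(35,-56.5,40),(35,56.5,40)]:
    u=(P(*m)-[c0,r0])*3+1; cv2.circle(im,tuple(int(v) for v in u),3,(0,0,255),-1); print(m,u)
cv2.imwrite("pics/I.png",im)
E
```

```text
24.55 [ 490.42076972 -199.56697114  209.46825677] [ 0.18347456 -0.14567671 -0.78538479]
(-11.3, 0, 58) [303.20637989 338.03607282]
(-46.3, -33, 25) [212.80132357 205.74402728]
(-46.3, 33, 25) [394.09688518 206.20794329]
(-46.3, -36, 8) [208.65568428 188.36681809]
(-46.3, 36, 8) [398.19411616 188.85606575]
(35, -56.5, 40) [151.23315752 423.54536596]
(35, 56.5, 40) [454.37395053 424.23789155]
```

View pics/I.png

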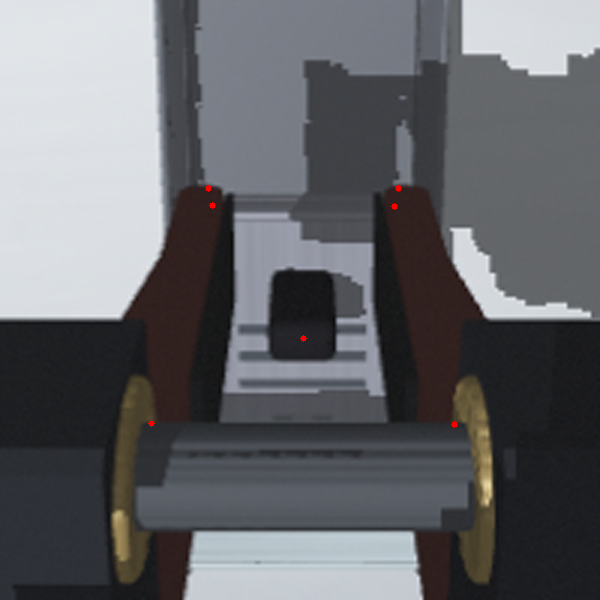

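```bash
python3 -c "
from workcell import ctrl
print(ctrl.close_job())"
```

```text
the job is handed in; nothing more can be done
None
```

I laid the plate in the channel, released it and pushed it under the bridge until it stopped firm at about 11 N. The force pattern and stopping point match the slot locked over the stud, though I couldn't see that under the bridge. The garlic, mushroom and spice jar weren't approached, and I handed the job in at about 25 s with the robot clear.

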